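Fit the handle to the peeling machine and hold its sprung arm open

TASK

Push the loose wooden handle sleeve down over the upright spigot on the peeling machine's arm until it sits fully home on the shoulder. Then take the arm by that handle, swing it out away from the clamped carrot against its spring as far as its stop, and hold it there: finish with the gripper still holding the handle and the arm at its stop, do not let go. Leave the kitchen timer and the cut piece of carrot alone.

Things in the scene. Friction and masses are not known exactly. Their poses are not given: they have to be found in the camera images.
- sleeve_centre (a point): Loose handle sleeve: a plain wooden tube, 37 mm outer diameter, 80 mm long, open at both ends (bore 24 mm right through), about 70 g. It starts standing upright on the table. This point is its centre, half-way up on its axis (40 mm from either end); z runs along the tube. Either end may go down first; it can turn on the spigot.
- shoulder (a point): Middle of the flat round shoulder (34 mm across) at the free end of the machine's arm, 80 mm above the table. A steel spigot stands up 60 mm from it along z: 20 mm diameter, the last 10 mm tapering to 10 mm. A sleeve fully home rests on the shoulder, its centre 40 mm above this point. Moves with the arm: the pivot lies to this frame's +y, and -x is the way the arm swings out.
- pivot (a point): The vertical axis about which the arm turns, on the machine's left end, 80 mm above the table; 160 mm from the shoulder point. It turns with the arm: x, y, z as for the shoulder. The machine is fixed to the table and differs in place and yaw from run to run.
- peel_arm (a joint): Angle of the arm about the pivot, rad: 0 at rest, with its blade head on the clamped carrot; 0.9 at the stop, swung out. Seen from above it grows clockwise, and the arm comes out towards the robot. A spring always drives it back to 0: about 4 N at the spigot at the start of the swing, about 8 N at the stop.
- machine: Peeling machine, fixed to the table: aluminium base plate 115 x 300 mm, a whole carrot clamped above it along this frame's y, 10 mm to +x of the middle (carrot and end posts are at most 92 mm high). Origin under the middle of the plate, on the table. The arm, 62 to 81 mm above the table, lies on the -x side (the robot's).
- timer: Round kitchen timer, 64 mm across, 37 mm high, standing loose on the table; origin under its middle. To be left alone.
- carrot_piece: Loose cut piece of carrot, 45 x 45 x 42 mm, on the table; origin under its middle. To be left alone.
Mind the look-alikes: they are no part of the job. Of the things shaped like the part that bears sleeve_centre, the wooden one is meant.

How it is judged:
On the way:
1. the sleeve is fully home on the spigot, with the arm still at rest (z of sleeve_centre in the frame of shoulder between 0.036 and 0.044 m and horizontal distance between sleeve_centre and shoulder below 0.006 m and angle between the z axis of sleeve_centre and the z axis of shoulder, either way round below 0.12 rad and value of joint peel_arm below 0.2 rad), for 0.2 s.
At the end, for the whole second after the job is handed in: The arm stands at its stop (within 0.06 rad of 0.9 rad, about 10 mm at the spigot), held there against its spring through the sleeve, which the fingers are still holding (over 1.5 N), and the sleeve is still home on the spigot (within 5 mm of the shoulder, upright on it) (value of joint peel_arm above 0.84 rad and contact force between the fingers and sleeve above 1.5 N and contact force between sleeve and peel_arm above 1.5 N and z of sleeve_centre in the frame of shoulder between 0.036 and 0.045 m and horizontal distance between sleeve_centre and shoulder below 0.006 m and angle between the z axis of sleeve_centre and the z axis of shoulder, either way round below 0.12 rad); the arm keeps its last pose, push and grip.
It fails at once if the timer is pushed away (distance of timer from where it was at the start of the episode above 0.03 m).
It fails at once if the carrot piece is pushed away (distance of carrot_piece from where it was at the start of the episode above 0.03 m).
It also fails if it takes over 51 s, if anything falls off the work surface, if the arm or the gripper's body presses on something with over 40 N, if the wrist force passes 120 N, or if a joint passes its speed limit or range.

ROBOT

A 7-joint arm with a two-finger parallel gripper is mounted at the origin on a cart in front of the work surface, level with it; the furniture and walls round the work are solid. World frame = base frame: x ahead of the robot, y to its left, z up, the work surface at z = 0. Lengths are in m, angles in rad, forces in N, time in s.
With the tool pointing down it reaches from about 0.425 to 0.925 m from the base axis. Payload 6.8 kg.
Tool frame: the origin (TCP) lies at the very end of the fingers, on their centre line; the grasp point (between the pads) lies 19 mm behind it; z points along the fingers, y is the line along which they close (so a half turn about z gives the same grasp; the last joint's range is limited). The gripper opens to 85 mm and grips with 20 to 120 N. Pads are 22 mm wide; open, the fingers measure 114 mm over their backs; the gripper's body (76 mm by 85 mm) begins 54 mm behind the grasp point. The pads swing forward as they close: fully open they stand 13 mm farther back than shut.
Start: joints at [-1.252, 0.477, 0.022, 1.555, -0.011, 1.109, -0.083], TCP at [0.279, 0.614, 0.231] pointing down, gripper open.
Joint ranges: [-2.96, 2.96], [-0.34, 2.1], [-1.41, 1.46], [0.24, 2.44], [-1.37, 4.51], [0.17, 1.92], [-2.96, 2.96]. Speed limits (rad/s): [2.39, 2.39, 3.14, 3.14, 3.14, 3.14, 3.14].

INTERFACE

Orientations are given as a rotation vector (axis times angle).
In Python, from bench import get_obs, viewer, r gives the robot as it stands. The module is installed in compiled form; this text tells all that it offers.
- The arm moves only by the tool play_rows, never from a script. Its argument "commands" is a list that holds one entry, the list of rows, each a list of 5 numbers: the gripper's target within -1 to 1 (shut at 1, half-way at 0, fully open at -1), then the shift along the tool's x, y, z scaled (see below), then the turn about the tool's z scaled (see below). A call has 1 to 12 rows; each row is the pose to reach, as a shift and turn from the pose commanded when the call began, along the tool's axes at that moment; what a row does not reach only later rows make up. The controller multiplies each number of a shift by 0.2 m and each number of a turn by pi/2 rad. A row lasts 1/12 s, in which the tool goes at most 41.7 mm and 7.16 degrees, less where a joint would pass 70% of its speed; a pose out of reach is approached as far as the arm can. A call with a number of a shift or a turn outside -1 to 1 is refused whole. A call with a gripper value outside its range is refused whole. The fingers move at their own pace and stop on an object; "grip_force" is the grip in N (left out, the last holds). Time passes only in rows, so rows that repeat a pose let the fingers close. It gives the time, the measured TCP pose, the force, the opening and the grip force at its end, in the units of the state.
- get_obs(): the state, without advancing time (a new reading comes with each control period).
- viewer.grab_frame(name): name is "side" or "top" or "wrist"; returns a dict with "pixels" (480x640x3 uint8, red, green, blue), "fovy" (degrees; the focal length in pixels is half the picture's height over the tangent of half this angle, whatever the lens; pixels are square), "cx", "cy" (the principal point, pixels), "distortion" ([k1, k2, p1, p2, k3] as OpenCV has them; the pictures are not rectified), "world_to_cam" (4x4, takes a point from world to camera coordinates); the wrist camera has in their place "hand_eye" (4x4, takes a point from camera to tool coordinates, whose origin is the TCP and whose axes are the flange's). Camera axes: x right, y up, looking along -z (the intrinsics and any distortion apply to the point x, -y, -z); pixel columns grow to the right and rows downward; lengths in m; the calibration is good to about 2 mm. A picture is of the moment at which its call begins: read the wrist's pose just before it. There is no depth.
- r.hand_in(): hands the job in; it is judged then, once.
Trained networks look in a picture, given as the dict that the camera call returned (one of the last four; its "shot" number tells which), for a name from the list of things; names that differ only in an ending like _2 or _b are one class to them, and where a whole thing is asked for, a point or a joint stands for the part that bears it (a point fixed in the world has none). Each returns a list of dicts, best first, with "score" (0 to 1); they miss things now and then, are a little off and sometimes report something else, mostly with a low value. They report only what shows in the picture. A call takes as long as a camera call. They do not tell look-alikes from the thing itself.
- viewer.trace(picture, thing): "pixels" (480x640 bool, what is visible of it) and "rect" ([left, top, right, bottom] in pixels, round what is visible of it).
The state is a dict: "clock": time; "joints": joint angles; "qvel": joint speeds; "tau": joint torques, N m; "tcp_pos": TCP position; "orientation": TCP orientation; "contact_force": force on the tool from outside, world axes, zero at the start; "moment": the same for the moment, N m; "grip_width": finger opening in m; "gripper_force": force on a finger pad.
Only numpy, scipy, OpenCV 4.12 (cv2) and the standard library are available. Lean on these libraries where they do the work, as an engineer would, in place of code of your own. Each camera call takes 0.05 s, during which the arm holds its last target. There are 200 camera calls.

## Working session

There is one attempt and no reset: what is moved stays moved. The work goes in short steps, Python scripts to look and compute and a tool call to move; the robot and the scene stay as the last step left them, time stands still between calls to the robot, and variables do not carry over. Pictures are saved under pics/ and viewed, at most 10 in all, crops included, and the job is handed in when it is done.

Besides the shell and the picture viewer there is one more tool, called by a JSON object that holds its "api" and its "payload". play_rows: Moves the arm, as the interface text tells. Shifts and turns lie within -1 to 1; 1 stands for 0.2 m of shift or pi/2 rad of turn. Its arguments: {"type":"object","properties":{"commands":{"type":"array","items":{"type":"array","items":{"type":"array","items":{"type":"number","minimum":-1,"maximum":1}}}},"grip_force":{"type":"number"}},"required":["commands"]}

```bash
mkdir -p pics; cat > h.py <<'E'
import numpy as np, cv2
from scipy.spatial.transform import Rotation as R
from bench import get_obs, viewer, r
def K(f):
    F=240/np.tan(np.radians(f["fovy"])/2); return np.array([[F,0,f["cx"]],[0,F,f["cy"]],[0,0,1.]])
def cam2world(f,o=None):
    if "world_to_cam" in f: return np.linalg.inv(np.array(f["world_to_cam"]))
    T=np.eye(4);T[:3,:3]=R.from_rotvec(o["orientation"]).as_matrix();T[:3,3]=o["tcp_pos"];return T@np.array(f["hand_eye"])
def ray(f,uv,o=None):
    p=cv2.undistortPoints(np.array([[uv]],float),K(f),np.array(f["distortion"],float))[0,0]
    T=cam2world(f,o);d=T[:3,:3]@np.array([p[0],-p[1],-1.]);return T[:3,3],d/np.linalg.norm(d)
def atz(f,uv,z,o=None):
    c,d=ray(f,uv,o);return c+d*(z-c[2])/d[2]
def tri(rays):
    A=sum(np.eye(3)-np.outer(d,d) for c,d in rays);b=sum((np.eye(3)-np.outer(d,d))@c for c,d in rays);return np.linalg.solve(A,b)
def proj(f,X,o=None):
    T=np.linalg.inv(cam2world(f,o));x=(T[:3,:3]@np.asarray(X,float).T).T+T[:3,3];x=x*[1,-1,-1]
    return cv2.projectPoints(x,np.zeros(3),np.zeros(3),K(f),np.array(f["distortion"],float))[0][:,0]
def save(f,n): cv2.imwrite("pics/"+n,f["pixels"][:,:,::-1])
E
cat > a.py <<'E'
from h import *
o=get_obs();print(o)
for n in["top","side","wrist"]:
    f=viewer.grab_frame(n);save(f,n+"0.png")
    print(n,f["fovy"],cam2world(f,o)[:3].round(3).tolist())
    for t in["sleeve_centre","shoulder","machine","timer","carrot_piece"]:
        for q in viewer.trace(f,t):
            v,u=np.nonzero(q["pixels"]);print(t,round(q["score"],2),q["rect"],u.mean().round(1),v.mean().round(1),atz(f,(u.mean(),v.mean()),0.04,o).round(3))
E
python3 a.py
```

```text
{'clock': 0.0, 'joints': array([-1.25205246,  0.4777995 ,  0.02232763,  1.55648163, -0.01151746,
        1.10929026, -0.08308271]), 'qvel': array([-0.0001922 , -0.00039083, -0.00011719, -0.00124829,  0.00019154,
        0.00225745, -0.0003155 ]), 'tau': array([-8.87003662e-04, -5.96474969e+01,  1.60752073e+00, -2.81189096e+01,
        1.24653368e-02,  9.65496758e-03,  1.29191335e-05]), 'tcp_pos': array([0.27920213, 0.61388314, 0.23031314]), 'orientation': array([-6.65283655e-01, -3.07005756e+00,  2.87453869e-03]), 'contact_force': array([-0.16393525,  0.29758833,  0.49957291]), 'moment': array([ 0.00427258, -0.01852035,  0.01918608]), 'gripper_force': 0.0, 'grip_width': 0.08537679227667644}
top 55.48532131320982 [[-0.029, 0.997, -0.065, 0.461], [-1.0, -0.028, 0.011, 0.083], [0.009, 0.065, 0.998, 1.05]]
sleeve_centre 0.79 [279.4, 249.6, 298.8, 266.5] 288.8 257.0 [0.476 0.152 0.04 ]
sleeve_centre 0.67 [260.6, 272.7, 280.0, 293.9] 270.9 284.2 [0.418 0.193 0.04 ]
sleeve_centre 0.55 [241.4, 239.6, 263.8, 259.1] 252.4 249.1 [0.496 0.232 0.04 ]
sleeve_centre 0.54 [225.8, 293.0, 249.3, 313.5
[... 983 characters left out ...]
.5] 228.0 230.8 [0.384 0.267 0.04 ]
sleeve_centre 0.19 [355.0, 270.7, 431.9, 346.8] 398.6 309.3 [ 0.624 -0.076  0.04 ]
shoulder 0.86 [354.1, 270.7, 432.6, 347.0] 398.5 309.3 [ 0.623 -0.076  0.04 ]
machine 0.55 [336.5, 253.5, 504.8, 400.9] 420.6 323.9 [ 0.644 -0.121  0.04 ]
timer 0.69 [245.2, 196.9, 271.6, 222.7] 255.8 211.5 [0.459 0.314 0.04 ]
carrot_piece 0.63 [316.2, 204.3, 338.8, 225.1] 326.0 215.7 [0.603 0.239 0.04 ]
wrist 68.15026454783826 [[0.414, -0.863, -0.291, 0.204], [0.91, 0.391, 0.135, 0.648], [-0.003, -0.32, 0.947, 0.372]]
sleeve_centre 0.93 [106.5, 446.2, 149.9, 480.0] 129.3 463.8 [0.483 0.244 0.04 ]
sleeve_centre 0.8 [102.1, 372.9, 128.2, 388.1] 113.2 378.4 [0.36  0.309 0.04 ]
```

```bash
python3 - <<'E'
import cv2
a=cv2.imread("pics/top0.png");b=cv2.imread("pics/side0.png")
cv2.imwrite("pics/c1.png",cv2.resize(a[120:330,180:480],(800,560),interpolation=cv2.INTER_CUBIC))
cv2.imwrite("pics/c2.png",cv2.resize(b[180:410,200:510],(800,594),interpolation=cv2.INTER_CUBIC))
E
```

```text
(no output)
```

View pics/c1.png

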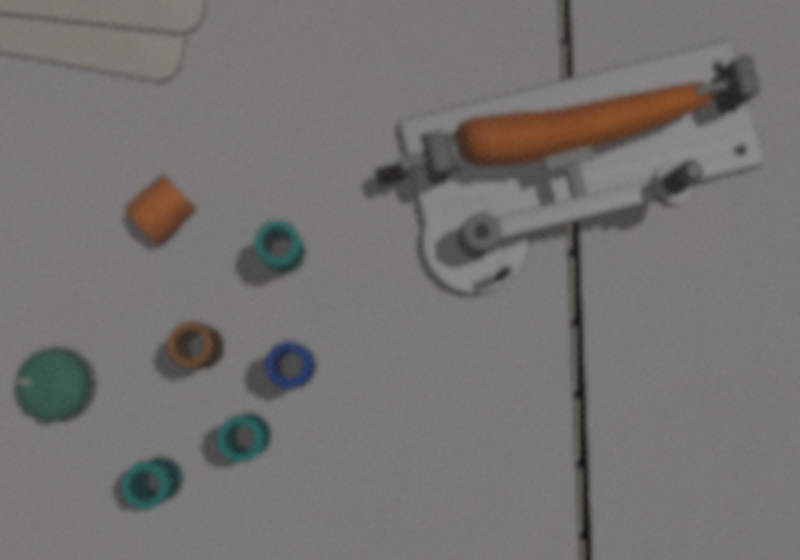

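View pics/c2.png

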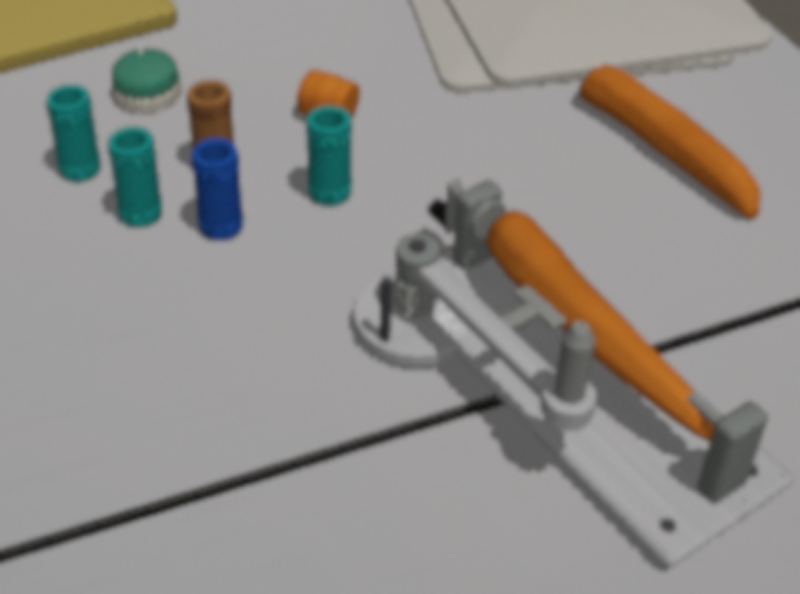

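The top crop shows the brown wooden sleeve at about (195,345), that is (252,249) in the full picture. Two teal look-alikes lie near it at (243,437) and (280,246), a third at (150,483), and a blue one at (290,365). The spigot tip is at about (690,170). In the side crop the spigot tip is at about (580,328), the shoulder at (569,402) and the pivot top at (419,245).

```bash
cat > b.py <<'E'
from h import *
o=get_obs()
T=viewer.grab_frame("top");S=viewer.grab_frame("side")
t=lambda x,y:(180+x/2.667,120+y/2.667)
s=lambda x,y:(200+x/2.581,180+y/2.581)
def both(n,a,b):
    ra,rb=ray(T,a),ray(S,b);X=tri([ra,rb]);print(n,X.round(4),np.linalg.norm(X-ra[0]-(X-ra[0])@ra[1]*ra[1]).round(4));return X
both("tip",t(690,170),s(580,326))
both("pivottop",t(483,232),s(419,245))
both("sleeve top",t(192,344),s(210,93))
print("side shoulder z.08",atz(S,s(569,402),.08), "top tip z .14",atz(T,t(690,170),.14))
print("top sleeve z.08",atz(T,t(192,344),.08),atz(S,s(210,93),.08))
print(R.from_rotvec(o["orientation"]).as_matrix().round(3))
E
python3 b.py
```

```text
tip [ 0.615  -0.1619  0.1364] 0.0008
pivottop [ 0.5792 -0.0083  0.0809] 0.0014
sleeve top [0.4957 0.2272 0.0765] 0.0008
side shoulder z.08 [ 0.60976254 -0.17202797  0.08      ] top tip z .14 [ 0.61362089 -0.16061928  0.14      ]
top sleeve z.08 [0.49476988 0.22685717 0.08      ] [0.49538392 0.22234465 0.08      ]
[[-0.91   0.414 -0.   ]
 [ 0.414  0.91  -0.   ]
 [ 0.    -0.    -1.   ]]
```

{"api": "play_rows", "payload": {"commands": [[[-1, -0.9, -0.65, 0, -0.2], [-1, -0.9, -0.65, 0, -0.3], [-1, -0.9, -0.65, 0, -0.3], [-1, -0.9, -0.65, 0, -0.3], [-1, -0.9, -0.65, 0, -0.3], [-1, -0.9, -0.65, 0, -0.3], [-1, -0.9, -0.65, 0, -0.3]]]}}

```text
clock: 1.58
tcp_pos: [0.3931, 0.4167, 0.2317]
orientation: [-0.056, 3.14, -0.003]
contact_force: [0.4, 0.3, -0.3]
grip_width: 0.0852
gripper_force: 0.0
```

{"api": "play_rows", "payload": {"commands": [[[-1, -0.25, -0.5, 0, -0.1], [-1, -0.5, -0.98, 0, -0.3], [-1, -0.5, -0.98, 0, -0.3], [-1, -0.5, -0.98, 0, -0.3], [-1, -0.5, -0.98, 0, -0.3], [-1, -0.5, -0.98, 0, -0.3], [-1, -0.5, -0.98, 0, -0.3], [-1, -0.5, -0.98, 0, -0.3]]]}}

```text
clock: 2.25
tcp_pos: [0.4986, 0.2301, 0.2314]
orientation: [-0.797, 3.038, 0.001]
contact_force: [0.2, 0.9, -0.7]
grip_width: 0.0856
gripper_force: 0.0
```

```bash
cat > c.py <<'E'
from h import *
import sys
o=get_obs();f=viewer.grab_frame("wrist");save(f,sys.argv[1])
M=R.from_rotvec(o["orientation"]).as_matrix();print(o["clock"],o["tcp_pos"].round(4),M.round(3).tolist())
print(proj(f,[[.496,.228,.08],[.496,.228,0]],o).round(0).tolist())
for t in["sleeve_centre","shoulder"]:
    for q in viewer.trace(f,t):
        print(t,round(q["score"],2),q["rect"],)
E
python3 c.py w1.png
```

```text
2.25 [0.4986 0.2301 0.2314] [[-0.871, -0.491, 0.0], [-0.491, 0.871, 0.0], [-0.0, 0.0, -1.0]]
[[320.0, 220.0], [320.0, 200.0]]
sleeve_centre 0.87 [187.6, 216.8, 247.9, 277.2]
sleeve_centre 0.86 [298.6, 182.2, 343.0, 240.5]
sleeve_centre 0.86 [227.9, 129.9, 281.3, 175.4]
sleeve_centre 0.83 [390.4, 100.5, 454.8, 149.6]
sleeve_centre 0.61 [302.8, 91.6, 352.4, 138.8]
shoulder 0.89 [0.0, 148.7, 59.9, 190.6]
```

View pics/w1.png

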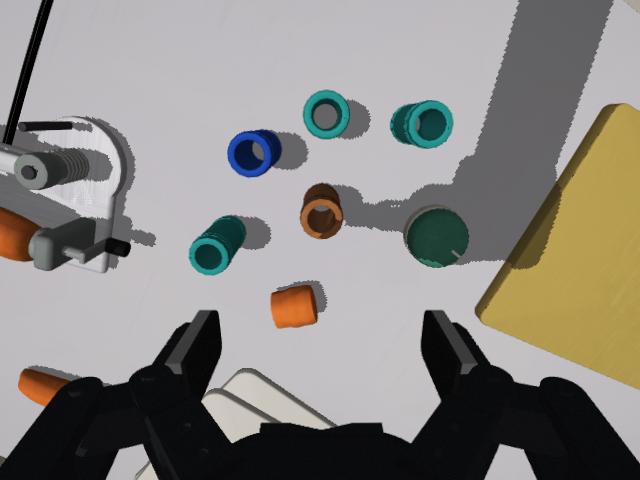

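The wrist picture shows the wooden sleeve's top ring at about (321,217), against a predicted (320,220). The fingers have room on both sides of it.

```bash
python3 - <<'E'
from h import *
o=get_obs();f=viewer.grab_frame("wrist");M=R.from_rotvec(o["orientation"]).as_matrix()
X=atz(f,(321.5,217.5),.08,o);print(X, M.T@(X-o["tcp_pos"]))
E
```

```text
[0.49212748 0.23045096 0.08      ] [0.00544038 0.00051986 0.15129156]
```

{"api": "play_rows", "payload": {"commands": [[[-1, 0.022, 0, 0.2, 0], [-1, 0.022, 0, 0.4, 0], [-1, 0.022, 0, 0.6, 0], [-1, 0.022, 0, 0.8, 0], [-1, 0.022, 0, 0.98, 0], [-1, 0.022, 0, 0.98, 0], [1, 0.022, 0, 0.98, 0], [1, 0.022, 0, 0.98, 0], [1, 0.022, 0, 0.98, 0], [1, 0.022, 0, 0.98, 0], [1, 0.022, 0, 0.98, 0], [1, 0.022, 0, 0.98, 0]]], "grip_force": 50}}

```text
clock: 3.45
tcp_pos: [0.4959, 0.2292, 0.038]
orientation: [-0.8, 3.033, 0.002]
contact_force: [-1.1, 0.3, 7.9]
grip_width: 0.0363
gripper_force: 49.2
```

{"api": "play_rows", "payload": {"commands": [[[1, 0, 0, -0.2, 0], [1, 0, 0, -0.4, 0], [1, 0, 0, -0.6, 0], [1, 0, 0, -0.8, 0], [1, 0, 0, -0.98, 0], [1, 0.1, -0.4, -0.98, 0], [1, 0.22, -0.8, -0.98, 0], [1, 0.22, -1, -0.98, 0], [1, 0.22, -1, -0.98, 0], [1, 0.22, -1, -0.98, 0], [1, 0.22, -1, -0.98, 0], [1, 0.22, -1, -0.98, 0]]]}}

```text
clock: 4.45
tcp_pos: [0.5552, 0.0293, 0.2328]
orientation: [-0.792, 3.038, -0.001]
contact_force: [0.5, 0.7, -0.6]
grip_width: 0.0364
gripper_force: 50.4
```

{"api": "play_rows", "payload": {"commands": [[[1, 0.1, -0.4, 0, 0], [1, 0.2, -0.8, 0, 0], [1, 0.22, -1, 0, 0], [1, 0.22, -1, 0, 0], [1, 0.22, -1, 0, 0], [1, 0.22, -1, 0, 0], [1, 0.22, -1, 0, 0], [1, 0.22, -1, 0, 0]]]}}

```text
clock: 5.12
tcp_pos: [0.6151, -0.161, 0.2316]
orientation: [-0.804, 3.036, 0.002]
contact_force: [-0.4, 0.6, -0.5]
grip_width: 0.0362
gripper_force: 50.4
```

```bash
python3 c.py w2.png; python3 -c "
from h import *
f=viewer.grab_frame('side');save(f,'s2.png');a=f['pixels'][180:410,200:510,::-1]
cv2.imwrite('pics/s2c.png',cv2.resize(a,(800,594),interpolation=cv2.INTER_CUBIC))"
```

```text
5.1167 [ 0.6151 -0.161   0.2316] [[-0.869, -0.495, 0.0], [-0.495, 0.869, 0.002], [-0.001, 0.001, -1.0]]
[[713.0, 309.0], [649.0, 277.0]]
sleeve_centre 0.74 [269.9, 246.7, 372.5, 414.6]
sleeve_centre 0.7 [550.8, 292.1, 631.4, 357.7]
sleeve_centre 0.56 [603.2, 219.3, 640.0, 259.3]
shoulder 0.82 [299.9, 198.2, 504.2, 288.5]
```

View pics/w2.png

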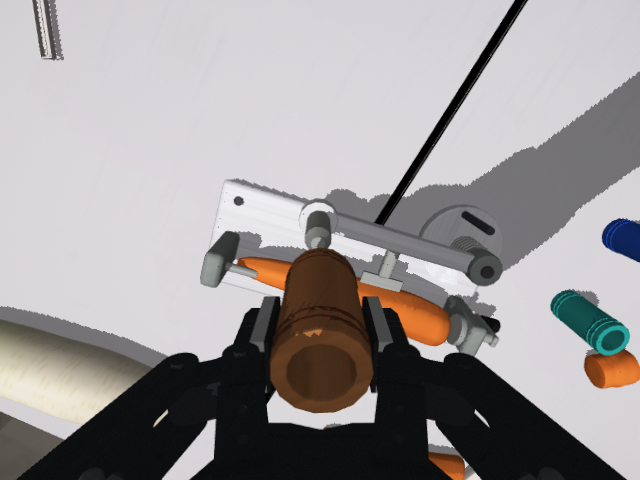

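View pics/s2c.png

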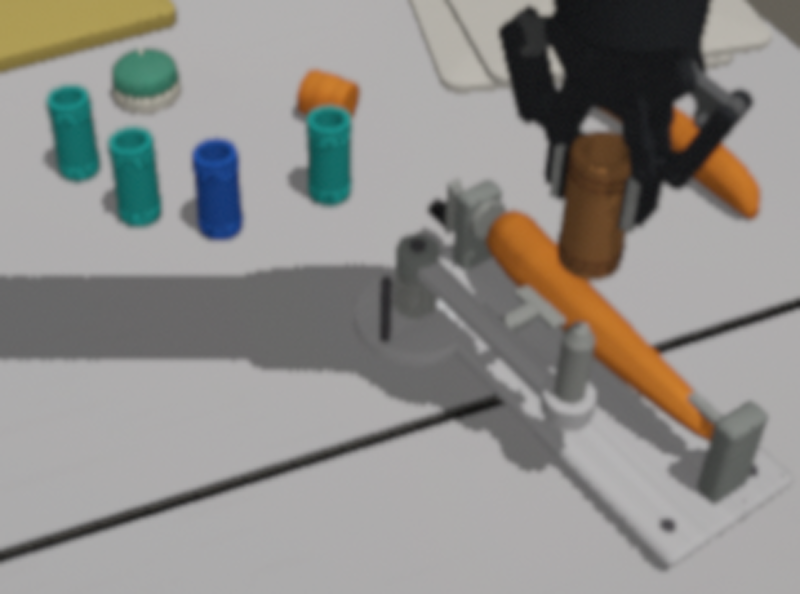

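The wrist picture shows the held sleeve with its top bore centred at about (321,372) and its lower rim ending at y≈248. The spigot tip is at about (318,241) and the shoulder collar at about (318,213). The side picture shows the sleeve held upright, above and behind the spigot.

```bash
cat > d.py <<'E'
from h import *
from scipy.optimize import least_squares
o=get_obs();f=viewer.grab_frame("wrist");M=R.from_rotvec(o["orientation"]).as_matrix();p=o["tcp_pos"]
a=np.linspace(0,2*np.pi,73)
def ring(c,r,z): return np.c_[c[0]+r*np.cos(a),c[1]+r*np.sin(a),np.full(73,z)]
def sl(q): # tool offset xy, bottom tool z, tilt x
    t=lambda z:(q[0]+q[3]*(z+.0),q[1])
    P=lambda r,z:proj(f,(M@ring(t(z),r,z).T).T+p,o)
    return P(.0185,q[2]),P(.0185,q[2]-.08),P(.012,q[2]-.08)
def rep(q):
    b,t,i=sl(q);return [b[:,1].min(),t[:,1].max(),i[:,1].min(),i[:,1].max(),t[:,0].min(),t[:,0].max()]
q=viewer.trace(f,"sleeve_centre")[0];print(q["rect"])
print(np.round(rep([0,0,.038,0]),1))
for m in (dict(tilt=0),dict(tilt=1)):
    obs=np.array([q["rect"][1],q["rect"][3],342,402,q["rect"][0],q["rect"][2]]);w=np.array([1,1,.5,.5,1,1])
    fn=lambda s:(np.array(rep([s[0],s[1],s[2],s[3]*m["tilt"]]))-obs)*w
    s=least_squares(fn,[0,0,.038,0],x_scale=[.01,.01,.01,.1]);print(s.x.round(4),(s.fun).round(1))
for uv,z in (((318,241),.14),((318.5,213),.08)):
    X=atz(f,uv,z,o);print("spigot",X.round(4),(M.T@(X-p)).round(4))
E
python3 d.py; python3 - <<'E'
import cv2,numpy as np
a=cv2.imread("pics/w2.png")[180:430,250:390]
cv2.imwrite("pics/w2c.png",cv2.resize(a,None,fx=2.4,fy=2.4,interpolation=cv2.INTER_CUBIC))
E
```

```text
[603.4, 219.1, 639.6, 259.9]
[247.7 418.3 347.4 404.2 267.  374.8]
[-0.0531  0.2849  0.2335  0.    ] [ 14.7  35.4 -38.  -56.4  -0.6   0.6]
[-4.8067  1.2753  1.2359  3.6455] [ -0.   38.8 -24.9 -52.4  13.9 -13.9]
spigot [ 0.6123 -0.1647  0.14  ] [ 0.0044 -0.002   0.0916]
spigot [ 0.608  -0.1671  0.08  ] [ 0.0093 -0.002   0.1516]
```

View pics/w2c.png

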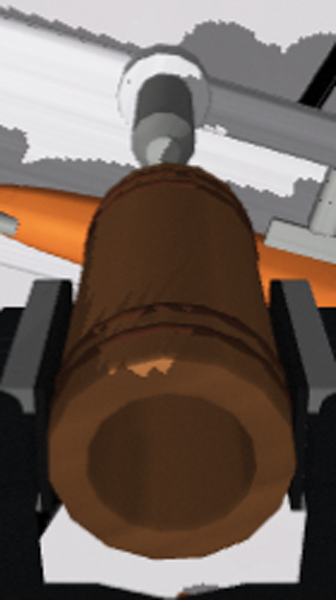

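The enlargement gives, in full-picture pixels: lower rim top y≈249, upper rim bottom y≈412, bore x 287–357 and y 344–401, spigot tip disc (319.5,242.5), shoulder collar centre (318,216).

```bash
sed -i 's/^q=viewer.*$/q={"rect":[270.8,248.8,372.5,412]}/; s/342,402/343.7,400.8/; s/(318,241)/(319.5,242.5)/; s/(318.5,213)/(318,216)/' d.py; python3 d.py
```

```text
[247.7 418.3 347.4 404.2 267.  374.8]
[-0.0029  0.0003  0.0438  0.    ] [ 0.3  0.2  0.3 -1.1 -0.3  0.3]
[-0.0031  0.0003  0.0443  0.006 ] [ 0.   0.2  0.5 -1.  -0.1  0.1]
spigot [ 0.6126 -0.1642  0.14  ] [ 0.0033 -0.001   0.0915]
spigot [ 0.6104 -0.1672  0.08  ] [ 0.0067 -0.0025  0.1515]
```

{"api": "play_rows", "payload": {"commands": [[[1, 0.035, -0.01, 0.05, 0], [1, 0.035, -0.01, 0.1, 0], [1, 0.035, -0.01, 0.15, 0], [1, 0.035, -0.01, 0.2, 0], [1, 0.035, -0.01, 0.2, 0], [1, 0.035, -0.01, 0.2, 0], [1, 0.035, -0.01, 0.2, 0]]]}}

```text
clock: 6.05
tcp_pos: [0.61, -0.1685, 0.1912]
orientation: [-0.801, 3.038, 0.0]
contact_force: [0.1, -0.9, -0.0]
grip_width: 0.0366
gripper_force: 50.4
```

```bash
python3 - <<'E'
from h import *
o=get_obs();print(o["tcp_pos"].round(4),o["contact_force"].round(1))
S=viewer.grab_frame("side")["pixels"];T=viewer.grab_frame("top")["pixels"];W=viewer.grab_frame("wrist")["pixels"]
c=lambda a,x,y,w,h,s:cv2.resize(a[y:y+h,x:x+w,::-1],(w*s,h*s),interpolation=cv2.INTER_CUBIC)
s=c(S,375,230,100,125,4);w=c(W,250,180,140,125,3) 
w=cv2.resize(w,None,fx=500/w.shape[0]*0.8,fy=500/w.shape[0]*0.8)
im=np.zeros((500,800,3),np.uint8);im[:,:400]=s;w=w[:500,:400];im[:w.shape[0],400:400+w.shape[1]]=w
cv2.imwrite("pics/n3.png",im);print(w.shape)
E
```

```text
[ 0.61   -0.1685  0.1912] [ 0.1 -0.9 -0. ]
(400, 400, 3)
```

View pics/n3.png

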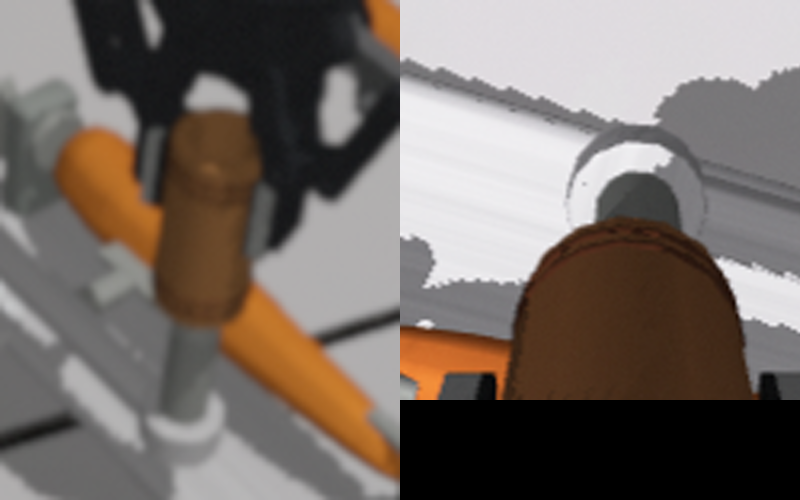

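The sleeve axis lines up with the spigot in the side view: both are at x≈193 at row 340. In the wrist view the spigot is at x≈638 against the sleeve's ≈634, which is about 1 mm off. Lowering now.

{"api": "play_rows", "payload": {"commands": [[[1, 0, 0.003, 0.04, 0], [1, 0, 0.003, 0.08, 0], [1, 0, 0.003, 0.12, 0], [1, 0, 0.003, 0.16, 0], [1, 0, 0.003, 0.2, 0], [1, 0, 0.003, 0.24, 0], [1, 0, 0.003, 0.24, 0]]], "grip_force": 50}}

```text
clock: 6.78
tcp_pos: [0.6094, -0.1665, 0.1412]
orientation: [0.803, -3.036, -0.003]
contact_force: [2.2, 3.5, -3.8]
grip_width: 0.0365
gripper_force: 50.3
```

{"api": "play_rows", "payload": {"commands": [[[1, -0.004, 0.002, 0.03, 0], [1, -0.004, 0.002, 0.06, 0], [1, -0.004, 0.002, 0.09, 0], [1, -0.004, 0.002, 0.11, 0], [1, -0.004, 0.002, 0.11, 0]]]}}

```text
clock: 7.2
tcp_pos: [0.6101, -0.1665, 0.1203]
orientation: [0.802, -3.037, -0.001]
contact_force: [4.3, 3.7, -4.1]
grip_width: 0.0366
gripper_force: 50.4
```

{"api": "play_rows", "payload": {"commands": [[[1, -0.006, 0.0, 0.01, 0], [1, -0.006, 0.0, 0.02, 0], [1, -0.006, 0.0, 0.02, 0]]]}}

```text
clock: 7.45
tcp_pos: [0.6123, -0.166, 0.118]
orientation: [-0.801, 3.035, -0.0]
contact_force: [3.7, 4.4, 3.3]
grip_width: 0.0364
gripper_force: 50.8
```

{"api": "play_rows", "payload": {"commands": [[[1, -0.006, 0.003, 0.01, 0], [1, -0.006, 0.003, 0.015, 0], [1, -0.006, 0.003, 0.015, 0]]]}}

```text
clock: 7.7
tcp_pos: [0.614, -0.1657, 0.1178]
orientation: [-0.8, 3.033, -0.002]
contact_force: [-0.5, 5.4, 19.2]
grip_width: 0.0364
gripper_force: 52.4
```

```bash
python3 - <<'E'
from h import *
o=get_obs();print(o["tcp_pos"].round(4),o["contact_force"].round(1))
S=viewer.grab_frame("side")["pixels"];W=viewer.grab_frame("wrist")["pixels"]
c=lambda a,x,y,w,h,s:cv2.resize(a[y:y+h,x:x+w,::-1],(w*s,h*s),interpolation=cv2.INTER_CUBIC)
cv2.imwrite("pics/n4.png",np.hstack([c(S,375,230,100,125,4),c(W,270,180,100,125,4)]))
E
```

```text
[ 0.614  -0.1657  0.1178] [-0.5  5.4 19.2]
```

View pics/n4.png

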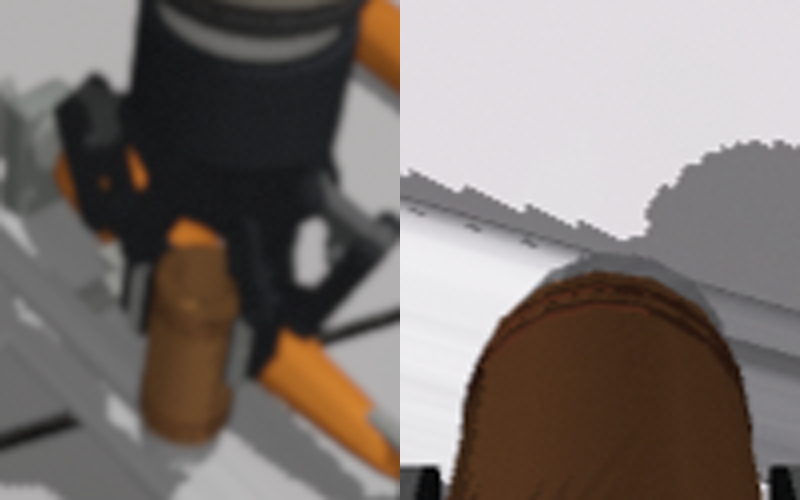

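The sleeve's lower rim is on the shoulder: z has stopped at 0.1178 and the push has risen to 19 N. Next I work out the swing.

```bash
cat > e.py <<'E'
from h import *
import sys
o=get_obs();M=R.from_rotvec(o["orientation"]).as_matrix();p=o["tcp_pos"]
P=np.array(eval(sys.argv[1]));r0=p[:2]-P;print(p.round(4),np.linalg.norm(r0),np.degrees(np.arctan2(r0[1],r0[0])))
for t in eval(sys.argv[2]):
    c,s=np.cos(t),np.sin(t);d=np.array([[c,s],[-s,c]])@r0-r0
    print(t,((M.T@np.r_[d,0])[:2]/.2).round(3))
E
python3 e.py "(.5792,-.0083)" "[.05,.1,.15,.2,.25,.3,.4,.5,.6,.7,.8,.85,.9,.95]"
```

```text
[ 0.614  -0.1656  0.1178] 0.1611524781112699 -77.5196655050421
0.05 [0.038 0.013]
0.1 [0.076 0.027]
0.15 [0.112 0.044]
0.2 [0.148 0.062]
0.25 [0.183 0.082]
0.3 [0.217 0.104]
0.4 [0.281 0.153]
0.5 [0.34  0.208]
0.6 [0.394 0.268]
0.7 [0.441 0.334]
0.8 [0.481 0.403]
0.85 [0.498 0.44 ]
0.9 [0.514 0.477]
0.95 [0.528 0.515]
```

{"api": "play_rows", "payload": {"commands": [[[1, 0, 0, -0.005, 0], [1, 0, 0, -0.005, 0], [1, 0, 0, -0.005, 0], [1, 0.038, 0.013, -0.005, 0], [1, 0.076, 0.027, -0.005, 0], [1, 0.112, 0.044, -0.005, 0], [1, 0.148, 0.062, -0.005, 0], [1, 0.183, 0.082, -0.005, 0], [1, 0.217, 0.104, -0.005, 0], [1, 0.217, 0.104, -0.005, 0]]], "grip_force": 60}}

```text
clock: 8.63
tcp_pos: [0.5661, -0.1689, 0.118]
orientation: [-0.799, 3.032, -0.003]
contact_force: [6.1, 3.9, 9.0]
grip_width: 0.0362
gripper_force: 59.3
```

```bash
python3 e.py "(.5792,-.0083)" "[.1,.2,.3,.4,.5,.55,.6,.65]"
```

```text
[ 0.5661 -0.1689  0.118 ] 0.1610977928602298 -94.6532376487591
0.1 [0.064 0.049]
0.2 [0.123 0.103]
0.3 [0.177 0.163]
0.4 [0.224 0.229]
0.5 [0.264 0.299]
0.55 [0.282 0.335]
0.6 [0.297 0.372]
0.65 [0.311 0.41 ]
```

{"api": "play_rows", "payload": {"commands": [[[1, 0.032, 0.024, 0, 0], [1, 0.064, 0.049, 0, 0], [1, 0.094, 0.076, 0, 0], [1, 0.123, 0.103, 0, 0], [1, 0.15, 0.133, 0, 0], [1, 0.177, 0.163, 0, 0], [1, 0.2, 0.196, 0, 0], [1, 0.224, 0.229, 0, 0], [1, 0.244, 0.264, 0, 0], [1, 0.264, 0.299, 0, 0], [1, 0.264, 0.299, 0, 0]]]}}

```text
clock: 9.55
tcp_pos: [0.4926, -0.1436, 0.118]
orientation: [-0.799, 3.029, -0.007]
contact_force: [10.8, 1.4, 6.2]
grip_width: 0.0367
gripper_force: 59.5
```

```bash
python3 e.py "(.5792,-.0083)" "[.05,.08,.1,.12,.14]"
```

```text
[ 0.4926 -0.1436  0.118 ] 0.1606502111409124 -122.63193678162799
0.05 [0.018 0.036]
0.08 [0.028 0.058]
0.1 [0.034 0.073]
0.12 [0.04  0.088]
0.14 [0.045 0.103]
```

{"api": "play_rows", "payload": {"commands": [[[1, 0.007, 0.019, 0, 0], [1, 0.016, 0.037, 0, 0], [1, 0.026, 0.059, 0, 0], [1, 0.032, 0.074, 0, 0], [1, 0.032, 0.074, 0, 0]]]}}

```text
clock: 9.97
tcp_pos: [0.4804, -0.135, 0.118]
orientation: [-0.797, 3.029, -0.009]
contact_force: [8.4, -1.9, 7.2]
grip_width: 0.0362
gripper_force: 59.7
```

{"api": "play_rows", "payload": {"commands": [[[1, 0.004, 0.009, 0, 0], [1, 0.008, 0.018, 0, 0], [1, 0.008, 0.018, 0, 0]]]}}

```text
clock: 10.22
tcp_pos: [0.4776, -0.1328, 0.118]
orientation: [-0.797, 3.028, -0.009]
contact_force: [9.7, -1.0, 6.6]
grip_width: 0.0364
gripper_force: 59.6
```

{"api": "play_rows", "payload": {"commands": [[[1, 0.003, 0.009, 0, 0], [1, 0.006, 0.018, 0, 0], [1, 0.006, 0.018, 0, 0]]]}}

```text
clock: 10.47
tcp_pos: [0.4767, -0.1319, 0.1182]
orientation: [-0.795, 3.025, -0.014]
contact_force: [16.0, -5.5, 0.8]
grip_width: 0.0361
gripper_force: 60.4
```

{"api": "play_rows", "payload": {"commands": [[[1, -0.001, -0.003, 0.005, 0], [1, -0.001, -0.003, 0.005, 0], [1, -0.001, -0.003, 0.005, 0], [1, -0.001, -0.003, 0.005, 0]]]}}

```text
clock: 10.8
tcp_pos: [0.4769, -0.132, 0.118]
orientation: [-0.795, 3.026, -0.013]
contact_force: [10.7, -3.7, 12.6]
grip_width: 0.0359
gripper_force: 61.5
```

```bash
python3 - <<'E'
from h import *
o=get_obs();print(o["tcp_pos"].round(4),o["contact_force"].round(1))
S=viewer.grab_frame("side")["pixels"];W=viewer.grab_frame("wrist")["pixels"]
c=lambda a,x,y,w,h,s:cv2.resize(a[y:y+h,x:x+w,::-1],(w*s,h*s),interpolation=cv2.INTER_CUBIC)
cv2.imwrite("pics/n5.png",np.hstack([c(S,290,230,133,150,3),c(W,200,180,133,150,3)]))
E
```

```text
[ 0.4769 -0.132   0.118 ] [10.7 -3.7 12.6]
```

View pics/n5.png

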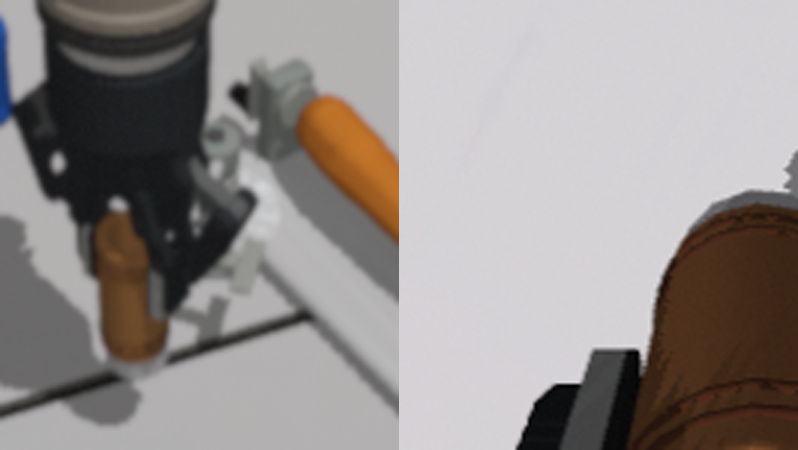

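The sleeve is still on the shoulder, with the rim at about (135,355) in the side crop. The arm is swung out at its stop and the grip is holding, so I hand in.

```bash
python3 -c "
from bench import r
print(r.hand_in())"
```

```text
the job is handed in; nothing more can be done
None
```

The wooden sleeve is pushed home on the spigot, the arm is swung out to its stop and held there by the handle, and the job is handed in; the simulator returned no verdict.

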